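# Empty the tipping jar and close it

## Robot

A 7-joint arm with a two-finger parallel gripper is mounted at the origin on the work surface. World frame = base frame: x ahead of the robot, y to its left, z up, the work surface at z = 0. Lengths are in m, angles in rad, forces in N, time in s.
With the tool pointing down it reaches from about 0.425 to 0.875 m from the base axis. Payload 4.7 kg.
Tool frame: the origin (TCP) lies midway between the tips of the shut fingers; the grasp point (between the pads) lies ctrl.grasp_offset behind it (ctrl.grasp_offset is the distance from the TCP to the grasp point, in m); z points along the fingers, y is the line along which they close (so a half turn about z gives the same grasp; the last joint's range is limited). The gripper opens to 87 mm and grips with 3 to 60 N. Pads are 19 mm wide; open, the fingers measure 117 mm over their backs; the gripper's body (75 mm by 190 mm) begins 51 mm behind the grasp point.
Start: joints at [-1.264, 0.321, -0.07, 1.45, 0.023, 1.371, -0.057], TCP at [0.188, 0.622, 0.223] pointing down, gripper open.
Joint ranges: [-2.86, 2.86], [-0.3, 2.09], [-1.38, 1.24], [0.06, 2.45], [-1.56, 4.7], [0.09, 2.05], [-2.69, 2.69]. Speed limits (rad/s): [2.57, 2.57, 3.14, 3.14, 3.14, 3.14, 3.14].

## Interface

Orientations are given as a rotation vector (axis times angle).
In Python, from bench import ctrl gives the robot as it stands. The module is installed in compiled form; this text tells all that it offers.
- The arm moves only by the tool jog_arm, never from a script. Its argument "moves" is one flat list of numbers, 7 for each row, row after row: the shift along the tool's x, y, z in units of 30 cm (1.0 is 30 cm), then the turn, a rotation vector about the tool's x, y, z in units of 60 degrees (1.0 is 60 degrees), then the gripper's target within -1 to 1 (fully open at 1, half-way at 0, shut at -1). In form: [x, y, z, wx, wy, wz, fingers, x, y, z, wx, wy, wz, fingers, ...]. A call has exactly 8 rows; each row is the pose to reach, as a shift and turn from the pose commanded when the call began, along the tool's axes at that moment; what a row does not reach only later rows make up. A row lasts 1/8 s, in which the tool goes at most 62.5 mm and 10.7 degrees, less where a joint would pass 70% of its speed; a pose out of reach is approached as far as the arm can. A call with a number of a shift or a turn outside -1 to 1 is refused whole. A call with a gripper value outside its range is refused whole. The fingers move at their own pace and stop on an object; "newtons" is the grip in N (left out, the last holds). Time passes only in rows, so rows that repeat a pose let the fingers close, or fill a call up. It gives the time, the measured TCP pose, the force, the opening and the grip force at its end, in the units of the state.
- ctrl.get_state(): the state, without advancing time (a new reading comes with each control period).
- ctrl.get_image(name): name is "scene" or "top" or "wrist"; returns a dict with "pixels" (420x560x3 uint8, red, green, blue), "fx", "fy", "cx", "cy" (pixels), "xyz" and "rotation" of the camera in the world; the wrist camera has in their place "tool_from_camera" (4x4, takes a point from camera to tool coordinates, whose origin is the TCP and whose axes are the flange's). Camera axes: x right, y up, looking along -z (the intrinsics and any distortion apply to the point x, -y, -z); pixel columns grow to the right and rows downward; lengths in m; the calibration is good to about 2 mm. The wrist camera is an equidistant fisheye: a pixel r from the principal point sees the ray r / f radians off the axis. A picture is of the moment at which its call begins: read the wrist's pose just before it. There is no depth.
- ctrl.close_job(): hands the job in; it is judged then, once.
The state is a dict: "time": time; "joint_positions": joint angles; "qd": joint speeds; "joint_torque": joint torques, N m; "position": TCP position; "tool_rot": TCP orientation; "ft_force": force on the tool from outside, world axes, zero at the start; "torque": the same for the moment, N m; "grip_width": opening from 0.0 (shut) to 1.0 (fully open); "grip_force": force on a finger pad.
Only numpy, scipy, OpenCV 4.12 (cv2) and the standard library are available. Lean on these libraries where they do the work, as an engineer would, in place of code of your own. Each camera call takes 0.05 s, during which the arm holds its last target. There are 200 camera calls.

## Task

Two whole nutmegs are shut in the glass jar that hangs in the tipping stand. Unscrew that jar's cap and lift it off, push the stand's round pad all the way down so that the jar tips and both nutmegs roll out into the open metal tray, then let the jar swing back upright and screw its cap back on.

Things in the scene. Friction and masses are not known exactly. Their poses are not given: they have to be found in the camera images.
- cap_grip (a point): In the grip of the jar's loose aluminium cap (89 mm across), on its axis. On the cap's plate stands a straight bar 56 mm long (x), 16 thick (y), 40 tall; the point is 24 mm above the plate, 16 below the bar's top, 43 above the skirt's open underside; z up. Quarter-turn cap: 80 to 90 deg anticlockwise from above frees it to lift off; put it on so turned, then turn back clockwise (no rise or sink).
- mouth (a point): Rim centre of the glass jar in the stand (68 mm outside, 60 inside, 110 tall). z out along the jar (up when upright), x level, where it tips, towards the tray. Axle along y, 55 mm below. Cap home: cap_grip 28 mm straight above this point, bar parallel to x, as at the start; a stop lies 10 deg past home. The other capped jar and the open jar, loose on the table, are bystanders.
- pad_top (a point): Centre of the top of the stand's round black pad, 96 mm across, 170 mm above the table, 120 mm along mouth's +y from the jar. Pushed straight down 58 mm to its stop (4 N at first, 10 N at the end) it tips the jar in proportion, up to 110 deg; let go, a spring returns pad and jar within a second. Push with closed fingers or with the underside of the cap still held in the gripper.
- tray: Open aluminium tray, fixed on the table before the stand on the side to which the jar tips, 220 mm (x) by 200 mm (y), walls 35 mm high and 3 mm thick. Origin at the centre of its underside, z up.
- nutmeg0_center (a point): Centre of a loose whole nutmeg, dark brown and nearly round, 23 to 27 mm across, 12 g; at the start on the floor of the jar in the stand (104 mm below its rim). Its axes mean nothing.
- nutmeg1_center (a point): Centre of a loose whole nutmeg, dark brown and nearly round, 23 to 27 mm across, 12 g; at the start on the floor of the jar in the stand (104 mm below its rim). Its axes mean nothing.
Mind the look-alikes: they are no part of the job. Leave any pink or purple look-alike of the part that bears cap_grip alone.

How it is judged:
On the way, in this order (a step that is already met when the one before it is completed fails the run):
1. the cap is off: lifted at least 30 mm above where it sits on the upright jar (z of cap_grip in the frame of mouth above 0.058 m and angle between mouth's own z axis and vertical below 0.3 rad), for 0.1 s.
2. the jar is tipped mouth-down, at least 97 degrees from upright (angle between mouth's own z axis and vertical above 1.7 rad), for 0.1 s.
At the end, for the whole second after the job is handed in: Both nutmegs are inside the tray. The jar is upright (within 7 degrees), its cap on its mouth: centred within 12 mm, fully down (within 6 mm), level within 10 degrees, and screwed home, its grip bar within 23 degrees of the tipping direction (horizontal distance between cap_grip and mouth below 0.012 m and z of cap_grip in the frame of mouth below 0.034 m and angle between cap_grip's own z axis and vertical below 0.17 rad and angle between the x axis of cap_grip and the x axis of mouth, either way round below 0.4 rad and angle between mouth's own z axis and vertical below 0.12 rad and x of nutmeg0_center in the frame of tray between -0.11 and 0.11 m and y of nutmeg0_center in the frame of tray between -0.1 and 0.1 m and z of each of nutmeg0_center, nutmeg1_center in the frame of tray below 0.04 m and x of nutmeg1_center in the frame of tray between -0.11 and 0.11 m and y of nutmeg1_center in the frame of tray between -0.1 and 0.1 m); the robot touches nothing.
It also fails if it takes over 54 s, if anything falls off the work surface, if the arm or the gripper's body presses on something with over 40 N, if the wrist force passes 120 N, or if a joint passes its speed limit or range.

## Working session

There is one attempt and no reset: what is moved stays moved. The work goes in short steps, Python scripts to look and compute and a tool call to move; the robot and the scene stay as the last step left them, time stands still between calls to the robot, and variables do not carry over. Pictures are saved under pics/ and viewed, at most 10 in all, crops included, and the job is handed in when it is done.

Besides the shell and the picture viewer there is one more tool, called after "Emit:" as name(argument=value, ...) on one line, values as JSON. jog_arm: Moves the arm, as the interface text tells. Its arguments: {"type":"object","properties":{"moves":{"type":"array"},"newtons":{"type":"number"}},"required":["moves"]}

```bash
ls; mkdir -p pics; python3 - <<'E'
from bench import ctrl
import cv2,json
s=ctrl.get_state();print({k:(v if not hasattr(v,'round') else v) for k,v in s.items()}, ctrl.grasp_offset)
for n in("scene","top"):
    d=ctrl.get_image(n);cv2.imwrite(f"pics/{n}0.png",d["pixels"][:,:,::-1]);print({k:v for k,v in d.items() if k!="pixels"})
E
```

```text
pics
{'time': 0.0, 'joint_positions': array([-1.26392372,  0.32183265, -0.07006922,  1.45165443,  0.02259996,
        1.37079105, -0.0568858 ]), 'qd': array([ 2.09857255e-03, -5.72565001e-04,  2.10427311e-04, -7.65299124e-04,
        4.70572663e-05, -6.18546964e-04, -1.30342144e-03]), 'joint_torque': array([-6.22184853e-04, -4.91273260e+01, -4.04549316e-01, -3.12549520e+01,
       -6.40135864e-02,  4.32283350e-02,  1.61932353e-04]), 'position': array([0.18749535, 0.62180372, 0.22146545]), 'tool_rot': array([-4.58173590e-01, -3.10782365e+00,  2.96960868e-03]), 'ft_force': array([-0.30665806, -0.04569916, -0.03665229]), 'torque': array([ 0.05135415,  0.0215574 , -0.01711868]), 'grip_force': 0.0, 'grip_width': 1.0000960887380108} 0.0187
{'fx': 464.32578698491943, 'fy': 464.32578698491943, 'cx': 275.76262998950585, 'cy': 207.0978207603757, 'xyz': array([1.09558642, 0.56153916, 0.70689795]), 'rotation': array([0.48559312, 1.0856259 , 2.10271227])}
{'fx': 400.2399040762502, 'fy': 400.2399040762502, 'cx': 287.1307748559737, 'cy': 207.4581267247991, 'xyz': array([0.45884438, 0.01227309, 0.93461796]), 'rotation': array([ 0.04609846,  0.01761497, -1.56510968])}
```

View pics/scene0.png

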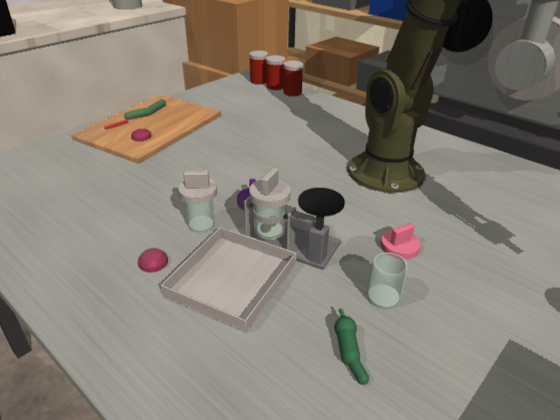

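View pics/top0.png

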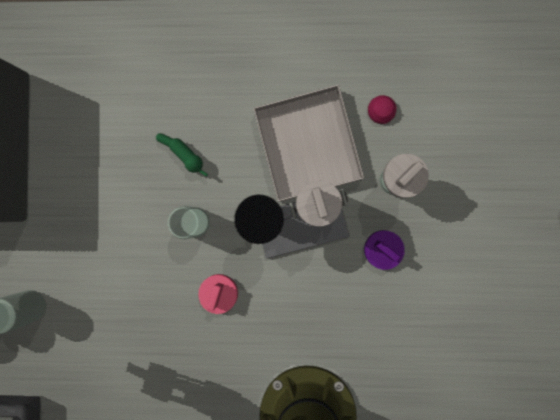

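The top view shows the stand's jar cap at about (318,205), the pad at (259,219) and the tray at (309,143). The look-alikes are at (406,176), (384,250), (217,294) and (187,222). In the scene view the cap is at (270,190) and the pad at (321,203).

```bash
cat > h.py <<'E'
from bench import ctrl
import cv2,numpy as np
from scipy.spatial.transform import Rotation as R
def ray(d,u,v):
    M=R.from_rotvec(d["rotation"]).as_matrix()
    return np.array(d["xyz"]),M@np.array([(u-d["cx"])/d["fx"],-(v-d["cy"])/d["fy"],-1])
def onz(d,u,v,z):
    o,r=ray(d,u,v);return o+r*(z-o[2])/r[2]
def tri(p,q):
    (a,r),(b,s)=p,q
    t=np.linalg.lstsq(np.c_[r,-s],b-a,rcond=None)[0]
    x,y=a+r*t[0],b+s*t[1];return (x+y)/2,np.linalg.norm(x-y)
E
python3 - <<'E'
from h import *
T=ctrl.get_image("top");S=ctrl.get_image("scene")
np.savez("cams.npz",**{n+k:v for n,d in(("T",T),("S",S)) for k,v in d.items()})
for n,d,box in(("T",T,(225,185,290,250)),("S",S,(290,185,350,218))):
    x0,y0,x1,y1=box;g=d["pixels"].max(2)[y0:y1,x0:x1]
    m=(g<28).astype(np.uint8);c=max(cv2.findContours(m,0,1)[0],key=cv2.contourArea)
    e=cv2.fitEllipse(cv2.convexHull(c));u,v=e[0][0]+x0,e[0][1]+y0
    print(n,u,v,e[1],onz(d,u,v,.17))
a=cv2.resize(T["pixels"][170:240,270:350],None,fx=5,fy=5,interpolation=2)
b=cv2.resize(S["pixels"][165:235,235:315],None,fx=5,fy=5,interpolation=2)
cv2.imwrite("pics/crop.png",np.hstack([a,b])[:,:,::-1])
E
```

```text
T 258.80480194091797 219.05939865112305 (47.086769104003906, 47.95889663696289) [0.45013088 0.09757825 0.17      ]
S 323.50892639160156 204.23077201843262 (23.64633560180664, 41.95115661621094) [0.45910659 0.1125801  0.17      ]
```

View pics/crop.png

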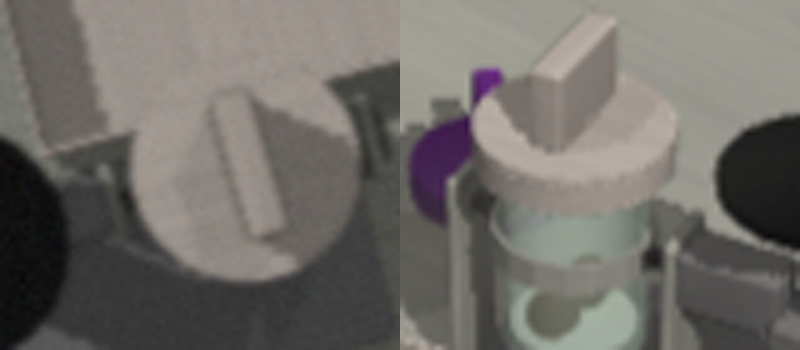

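Crop: the cap's bar top has corners at about (313,189.4), (319.4,188), (327,215.6) and (321.4,217.4) in the top image. In the scene image they are at about (261.6,180), (273,167.4), (278.4,169) and (266.2,181.4). Both nutmegs are visible in the jar below the cap.

```bash
cat >> h.py <<'E'
_z=np.load("cams.npz") if __import__("os").path.exists("cams.npz") else None
if _z is not None:
    T,S=[{k[1:]:_z[k] for k in _z.files if k[0]==n} for n in "TS"]
E
python3 - <<'E'
from h import *
t=np.array([[215,97],[247,90],[285,228],[257,237]])/5+[270,170]
# scene ends: which match -> print both
s=np.array([[133,75],[190,12],[217,20],[156,82]])/5+[235,165]
c,e=tri(ray(T,*t.mean(0)),ray(S,*s.mean(0)));print("bartop",c,e)
P=[onz(T,*p,c[2]) for p in t];Q=[onz(S,*p,c[2]) for p in s];print(np.round(P,4));print(np.round(Q,4))
far=(P[0]+P[1])/2;near=(P[2]+P[3])/2;d=far-near;print("top bar",np.linalg.norm(d),np.degrees(np.arctan2(d[1],d[0])))
d=(Q[0]+Q[3]-Q[1]-Q[2])/2;print("scene bar",np.linalg.norm(d),np.degrees(np.arctan2(d[1],d[0])))
# pad edges
g=S["pixels"].max(2);m=(g<40).astype(np.uint8)[180:225,290:350]
n,l,st,ce=cv2.connectedComponentsWithStats(m);print(st,ce+[290,180])
i=1+st[1:,4].argmax();u=290+st[i,0]+st[i,2]/2-.5
p=onz(T,258.8,219.06,.17);print("pad",p)
w=p[:2]-c[:2];print("jar->pad",np.linalg.norm(w),np.degrees(np.arctan2(w[1],w[0])))
# pad top projected into scene
M=R.from_rotvec(S["rotation"]).as_matrix();x=M.T@(p-S["xyz"]);print(S["cx"]-S["fx"]*x[0]/x[2],S["cy"]+S["fy"]*x[1]/x[2])
# cap plate circle
g=T["pixels"].astype(int)
s0=ctrl.get_state();print(R.from_rotvec(s0["tool_rot"]).as_matrix().round(4))
E
```

```text
bartop [ 0.48076788 -0.01783481  0.19580709] 0.0020167549775325405
[[ 0.5057 -0.0052  0.1958]
 [ 0.5084 -0.017   0.1958]
 [ 0.4576 -0.0312  0.1958]
 [ 0.4542 -0.0209  0.1958]]
[[ 0.5081 -0.0142  0.1958]
 [ 0.4539 -0.0322  0.1958]
 [ 0.4509 -0.0191  0.1958]
 [ 0.5055 -0.0034  0.1958]]
top bar 0.05329034900493125 16.25629152263742
scene bar 0.056953489090443364 17.164969040550424
[[   0    0   60   45 1695]
 [   9    8   45   31 1005]] [[318.66725664 202.14572271]
 [320.90447761 201.75422886]]
pad [0.45012967 0.09758748 0.17      ]
jar->pad 0.11941945409158448 104.86602055112917
320.41789492009826 199.55901473094798
[[-9.574e-01  2.886e-01 -2.000e-04]
 [ 2.886e-01  9.574e-01 -1.100e-03]
 [-1.000e-04 -1.100e-03 -1.000e+00]]
```

Emit:
jog_arm(moves=[-0.1, -0.04, -0.03, 0, 0, 0.1, 1, -0.21, -0.09, -0.06, 0, 0, 0.2, 0, -0.32, -0.13, -0.09, 0, 0, 0.31, 0, -0.43, -0.18, -0.12, 0, 0, 0.42, 0, -0.54, -0.22, -0.14, 0, 0, 0.53, 0, -0.65, -0.27, -0.16, 0, 0, 0.64, 0, -0.75, -0.31, -0.16, 0, 0, 0.74, 0, -0.84, -0.34, -0.16, 0, 0, 0.82, 0], newtons=40)

```text
time: 1.2
position: [0.4005, 0.4509, 0.2706]
tool_rot: [1.716, 2.632, 0.0]
ft_force: [0.1, 0.4, -0.2]
grip_width: 0.504
grip_force: 0.0
```

```bash
cat >> h.py <<'E'
def plan(p,a,cmd=None):
    """last row for world TCP p, tool-x yaw a (deg), tool vertical; from the measured pose or cmd=(p,a)"""
    s=ctrl.get_state();M=R.from_rotvec(s["tool_rot"]).as_matrix();q=s["position"]
    a0=np.degrees(np.arctan2(M[1,0],M[0,0]));tgt=R.from_matrix([[np.cos(np.radians(a)),np.sin(np.radians(a)),0],[np.sin(np.radians(a)),-np.cos(np.radians(a)),0],[0,0,-1]])
    print("t",round(s["time"],2),"pos",q.round(4),"yaw",a0.round(2),"tilt",M[:2,2].round(4),"F",s["ft_force"].round(1),"grip",round(s["grip_width"],3),round(s["grip_force"],1),"j",s["joint_positions"].round(2))
    print("row",(M.T@(np.array(p)-q)/.3).round(3),((R.from_matrix(M).inv()*tgt).as_rotvec()/np.radians(60)).round(3))
E
python3 -c "
from h import *
plan([.52,.2,.27],64.7)"
```

```text
t 1.2 pos [0.4005 0.4509 0.2706] yaw 113.8 tilt [0.0001 0.    ] F [ 0.1  0.4 -0.2] grip 0.504 0.0 j [-1.04  0.2   0.17  1.51 -0.03  1.44 -0.45]
row [-0.926  0.027  0.002] [ 0.    -0.     0.818]
```

Emit:
jog_arm(moves=[-0.12, 0, 0, 0, 0, 0.1, 0, -0.24, 0.01, 0, 0, 0, 0.2, 0, -0.36, 0.01, 0, 0, 0, 0.31, 0, -0.48, 0.01, 0, 0, 0, 0.42, 0, -0.6, 0.02, 0, 0, 0, 0.53, 0, -0.72, 0.02, 0, 0, 0, 0.64, 0, -0.83, 0.03, 0, 0, 0, 0.74, 0, -0.926, 0.03, 0, 0, 0, 0.82, 0])

```text
time: 2.2
position: [0.5214, 0.2006, 0.2704]
tool_rot: [2.656, 1.678, -0.0]
ft_force: [0.8, 1.1, -0.3]
grip_width: 0.503
grip_force: 0.0
```

```bash
python3 -c "
from h import *
plan([.4808,-.0178,.24],15.5)"
```

```text
t 2.2 pos [0.5214 0.2006 0.2704] yaw 64.59 tilt [-0. -0.] F [ 0.8  1.1 -0.3] grip 0.503 0.0 j [-0.8   0.11  0.42  1.62 -0.04  1.42 -0.82]
row [-0.716  0.19   0.101] [0.    0.    0.818]
```

Emit:
jog_arm(moves=[-0.1, 0.02, 0, 0, 0, 0.1, 0, -0.2, 0.05, 0, 0, 0, 0.2, 0, -0.3, 0.08, 0, 0, 0, 0.31, 0, -0.4, 0.11, 0, 0, 0, 0.42, 0, -0.5, 0.14, 0, 0, 0, 0.53, 0, -0.59, 0.16, 0, 0, 0, 0.64, 0, -0.67, 0.18, 0.05, 0, 0, 0.74, 0, -0.716, 0.19, 0.1, 0, 0, 0.818, 0])

```text
time: 3.2
position: [0.4809, -0.0183, 0.2404]
tool_rot: [-3.113, -0.422, -0.001]
ft_force: [-0.2, 0.8, 0.1]
grip_width: 0.5
grip_force: 0.0
```

```bash
python3 -c "
from h import *
plan([.4808,-.0178,.165],15.5)
d=ctrl.get_image('wrist');cv2.imwrite('pics/w1.png',d['pixels'][:,:,::-1]);print({k:v for k,v in d.items() if k!='pixels'})"
```

```text
t 3.2 pos [ 0.4809 -0.0183  0.2404] yaw 15.44 tilt [0.0006 0.0005] F [-0.2  0.8  0.1] grip 0.5 0.0 j [-0.63 -0.08  0.58  1.85  0.04  1.36 -1.35]
row [ 0.    -0.002  0.251] [-0.    -0.001 -0.001]
{'fx': 325.19226210127806, 'fy': 325.19226210127806, 'cx': 280.0083072947258, 'cy': 209.5716159509036, 'tool_from_camera': array([[-3.52175339e-04,  9.66262709e-01,  2.57558251e-01,
         6.90256420e-02],
       [ 9.99999760e-01,  4.93781837e-04, -4.85124125e-04,
        -4.38155140e-04],
       [-5.95934938e-04,  2.57558018e-01, -9.66262652e-01,
        -1.62200018e-01],
       [ 0.00000000e+00,  0.00000000e+00,  0.00000000e+00,
         1.00000000e+00]])}
```

View pics/w1.png

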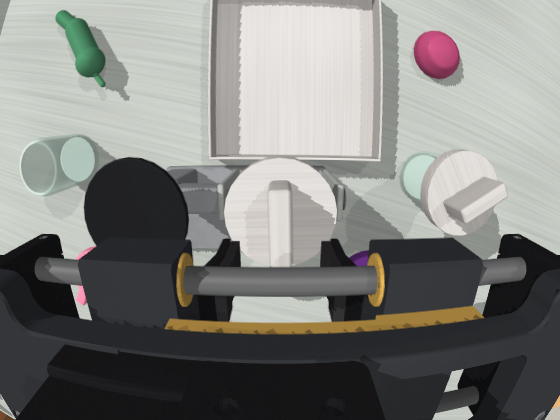

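The wrist view shows the bar centred between the fingers (columns 269–292, centre 280) and parallel to the tool's x axis. The tray walls are parallel to it too. Next: descend and grip.

Emit:
jog_arm(moves=[0, 0, 0.06, 0, 0, 0, 0, 0, 0, 0.12, 0, 0, 0, 0, 0, 0, 0.18, 0, 0, 0, 0, 0, 0, 0.22, 0, 0, 0, 0, 0, 0, 0.25, 0, 0, 0, 0, 0, 0, 0.25, 0, 0, 0, 0, 0, 0, 0.25, 0, 0, 0, -1, 0, 0, 0.25, 0, 0, 0, -1], newtons=40)

```text
time: 4.25
position: [0.4815, -0.0167, 0.1661]
tool_rot: [-3.112, -0.43, -0.002]
ft_force: [0.2, 1.4, 0.1]
grip_width: 0.357
grip_force: 0.0
```

Emit:
jog_arm(moves=[0, 0, 0, 0, 0, 0, -1, 0, 0, 0, 0, 0, 0, -1, 0, 0, 0, 0, 0, 0, -1, 0, 0, 0, 0, 0, 0, -1, 0, 0, 0, 0, 0, -0.1, -1, 0, 0, 0, 0, 0, -0.2, -1, 0, 0, 0, 0, 0, -0.3, -1, 0, 0, 0, 0, 0, -0.4, -1])

```text
time: 5.25
position: [0.4813, -0.0166, 0.1659]
tool_rot: [-2.953, -1.073, -0.001]
ft_force: [-0.0, -0.0, 2.3]
grip_width: 0.18
grip_force: 40.0
```

```bash
python3 -c "
from h import *
plan([.4808,-.0178,.165],100.5)"
```

```text
t 5.25 pos [ 0.4813 -0.0166  0.1659] yaw 39.94 tilt [0.0007 0.0004] F [-0.  -0.   2.3] grip 0.18 40.0 j [-0.63 -0.02  0.6   1.95  0.01  1.21 -0.9 ]
row [-0.004  0.002  0.003] [ 1.000e-03 -1.000e-03 -1.009e+00]
```

Emit:
jog_arm(moves=[0, 0, 0, 0, 0, -0.13, -1, 0, 0, 0, 0, 0, -0.26, -1, 0, 0, 0, 0, 0, -0.39, -1, 0, 0, 0, 0, 0, -0.52, -1, 0, 0, 0, 0, 0, -0.65, -1, 0, 0, 0, 0, 0, -0.78, -1, 0, 0, 0, 0, 0, -0.9, -1, 0, 0, 0, 0, 0, -1.0, -1])

```text
time: 6.25
position: [0.4813, -0.0169, 0.1659]
tool_rot: [2.021, 2.405, 0.001]
ft_force: [-0.9, -1.9, 4.1]
grip_width: 0.18
grip_force: 40.0
```

```bash
python3 -c "
from h import *
plan([.4808,-.0178,.165],100.5)"
```

```text
t 6.25 pos [ 0.4813 -0.0169  0.1659] yaw 99.93 tilt [0.0006 0.0001] F [-0.9 -1.9  4.1] grip 0.18 40.0 j [-0.64 -0.02  0.62  1.95  0.01  1.21  0.15]
row [-0.003 -0.002  0.003] [ 0.001 -0.    -0.009]
```

Emit:
jog_arm(moves=[0, 0, -0.02, 0, 0, 0, -1, 0, 0, -0.05, 0, 0, 0, -1, 0, 0, -0.09, 0, 0, 0, -1, 0, 0, -0.14, 0, 0, 0, -1, 0, 0, -0.19, 0, 0, 0, -1, 0, 0, -0.24, 0, 0, 0, -1, 0, 0, -0.27, 0, 0, 0, -1, 0, 0, -0.28, 0, 0, 0, -1])

```text
time: 7.25
position: [0.4813, -0.0167, 0.2502]
tool_rot: [2.024, 2.402, 0.001]
ft_force: [-0.6, 0.1, -0.8]
grip_width: 0.179
grip_force: 40.0
```

```bash
python3 -c "
from h import *
plan([.4501,.0976,.215],99.93)
d=ctrl.get_image('scene');cv2.imwrite('pics/s2.png',cv2.resize(d['pixels'][100:320,150:420],None,fx=2,fy=2)[:,:,::-1])"
```

```text
t 7.25 pos [ 0.4813 -0.0167  0.2502] yaw 99.74 tilt [0.0008 0.0003] F [-0.6  0.1 -0.8] grip 0.179 40.0 j [-0.65 -0.09  0.6   1.83  0.05  1.38  0.11]
row [ 0.393 -0.038  0.117] [ 0.001 -0.    -0.003]
```

View pics/s2.png

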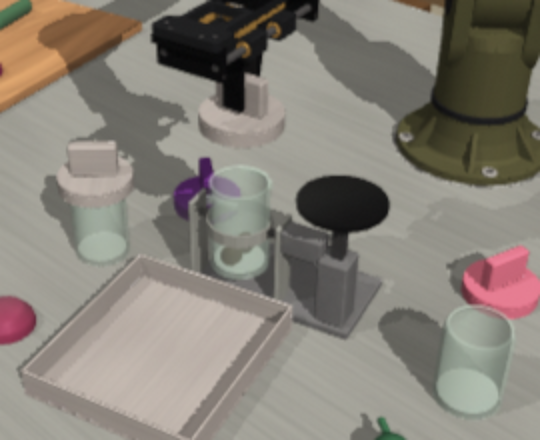

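The cap is off, level and held, and the jar is upright with the nutmegs still inside. Next: move over the pad.

Emit:
jog_arm(moves=[0.07, -0.01, 0, 0, 0, 0, -1, 0.15, -0.02, 0, 0, 0, 0, -1, 0.23, -0.03, 0, 0, 0, 0, -1, 0.31, -0.04, 0, 0, 0, 0, -1, 0.36, -0.04, 0.03, 0, 0, 0, -1, 0.393, -0.04, 0.06, 0, 0, 0, -1, 0.393, -0.04, 0.1, 0, 0, 0, -1, 0.393, -0.04, 0.12, 0, 0, 0, -1])

```text
time: 8.3
position: [0.4489, 0.0963, 0.2122]
tool_rot: [-2.026, -2.401, 0.003]
ft_force: [-0.0, -0.7, -1.8]
grip_width: 0.174
grip_force: 40.0
```

Emit:
jog_arm(moves=[0, 0, 0.03, 0, 0, 0, -1, 0, 0, 0.06, 0, 0, 0, -1, 0, 0, 0.09, 0, 0, 0, -1, 0, 0, 0.12, 0, 0, 0, -1, 0, 0, 0.15, 0, 0, 0, -1, 0, 0, 0.18, 0, 0, 0, -1, 0, 0, 0.2, 0, 0, 0, -1, 0, 0, 0.22, 0, 0, 0, -1])

```text
time: 9.3
position: [0.4495, 0.097, 0.1488]
tool_rot: [-2.025, -2.401, -0.001]
ft_force: [-4.0, -1.7, 12.6]
grip_width: 0.182
grip_force: 40.0
```

```bash
python3 -c "
from h import *
plan([.4501,.0976,.141],99.74)"
```

```text
t 9.3 pos [0.4495 0.097  0.1488] yaw 99.71 tilt [0.0003 0.0004] F [-4.  -1.7 12.6] grip 0.182 40.0 j [-0.74 -0.05  0.47  2.01  0.02  1.17 -0.12]
row [0.002 0.002 0.026] [ 0. -0. -0.]
```

Emit:
jog_arm(moves=[0, 0, 0.01, 0, 0, 0, -1, 0, 0, 0.02, 0, 0, 0, -1, 0, 0, 0.025, 0, 0, 0, -1, 0, 0, 0.03, 0, 0, 0, -1, 0, 0, 0.03, 0, 0, 0, -1, 0, 0, 0.03, 0, 0, 0, -1, 0, 0, 0.03, 0, 0, 0, -1, 0, 0, 0.03, 0, 0, 0, -1])

```text
time: 10.3
position: [0.4495, 0.097, 0.1399]
tool_rot: [2.025, 2.402, 0.001]
ft_force: [-4.6, -2.2, 9.7]
grip_width: 0.181
grip_force: 40.0
```

```bash
python3 -c "
from h import *
plan([.4501,.0976,.141],99.74)
d=ctrl.get_image('scene');a=d['pixels'];t=ctrl.get_image('top')['pixels']
cv2.imwrite('pics/s3.png',np.hstack([cv2.resize(a[120:320,150:350],None,fx=2,fy=2),cv2.resize(t[70:270,220:420],None,fx=2,fy=2)])[:,:,::-1])"
```

```text
t 10.3 pos [0.4495 0.097  0.1399] yaw 99.72 tilt [0.0003 0.0003] F [-4.6 -2.2  9.7] grip 0.181 40.0 j [-0.74 -0.04  0.47  2.03  0.02  1.15 -0.12]
row [ 0.002  0.002 -0.004] [ 0. -0. -0.]
```

View pics/s3.png

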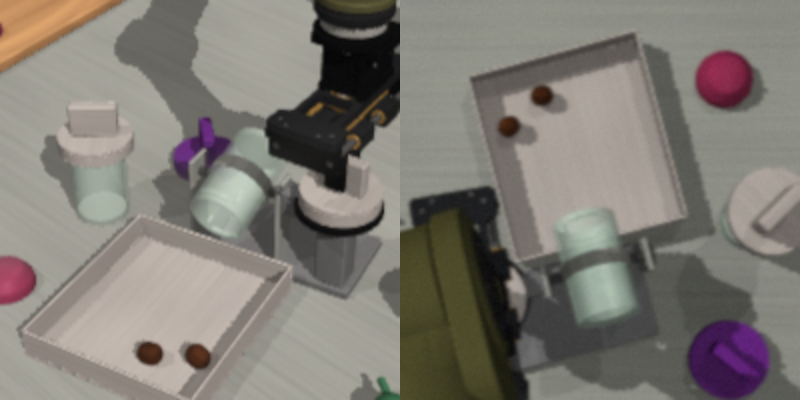

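Both nutmegs lie in the tray, and the jar is tipped past horizontal. I'll press a little further to be sure it reaches the stop.

Emit:
jog_arm(moves=[0, 0, 0.005, 0, 0, 0, -1, 0, 0, 0.01, 0, 0, 0, -1, 0, 0, 0.013, 0, 0, 0, -1, 0, 0, 0.013, 0, 0, 0, -1, 0, 0, 0.013, 0, 0, 0, -1, 0, 0, 0.013, 0, 0, 0, -1, 0, 0, 0.013, 0, 0, 0, -1, 0, 0, 0.013, 0, 0, 0, -1])

```text
time: 11.4
position: [0.4495, 0.097, 0.1378]
tool_rot: [-2.025, -2.401, -0.001]
ft_force: [-9.0, -3.4, 21.5]
grip_width: 0.181
grip_force: 40.0
```

Emit:
jog_arm(moves=[0, 0, -0.03, 0, 0, 0, -1, 0, 0, -0.07, 0, 0, 0, -1, 0, 0, -0.12, 0, 0, 0, -1, 0, 0, -0.17, 0, 0, 0, -1, 0, 0, -0.23, 0, 0, 0, -1, 0, 0, -0.29, 0, 0, 0, -1, 0, 0, -0.34, 0, 0, 0, -1, 0, 0, -0.38, 0, 0, 0, -1])

```text
time: 12.4
position: [0.4492, 0.0976, 0.2493]
tool_rot: [-2.025, -2.402, -0.0]
ft_force: [0.2, 0.9, -1.2]
grip_width: 0.181
grip_force: 40.0
```

```bash
python3 -c "
from h import *
plan([.4813,-.0168,.2502],99.93)"
```

```text
t 12.4 pos [0.4492 0.0976 0.2493] yaw 99.75 tilt [0.0002 0.0003] F [ 0.2  0.9 -1.2] grip 0.181 40.0 j [-0.75 -0.13  0.45  1.87  0.06  1.38 -0.15]
row [-0.394  0.041 -0.003] [ 0.    -0.    -0.003]
```

Emit:
jog_arm(moves=[-0.07, 0.01, 0, 0, 0, 0, -1, -0.14, 0.01, 0, 0, 0, 0, -1, -0.21, 0.02, 0, 0, 0, 0, -1, -0.28, 0.03, 0, 0, 0, 0, -1, -0.34, 0.04, 0, 0, 0, 0, -1, -0.394, 0.041, 0, 0, 0, 0, -1, -0.394, 0.041, 0, 0, 0, 0, -1, -0.394, 0.041, 0, 0, 0, 0, -1])

```text
time: 13.4
position: [0.4812, -0.0162, 0.2486]
tool_rot: [-2.023, -2.402, -0.0]
ft_force: [0.4, 0.6, -1.7]
grip_width: 0.18
grip_force: 40.0
```

```bash
python3 -c "
from h import *
plan([.4813,-.0168,.1659],99.93)
d=ctrl.get_image('scene');cv2.imwrite('pics/s4.png',cv2.resize(d['pixels'][100:320,150:420],None,fx=2,fy=2)[:,:,::-1])"
```

```text
t 13.4 pos [ 0.4812 -0.0162  0.2486] yaw 99.79 tilt [-0.0003  0.0005] F [ 0.4  0.6 -1.7] grip 0.18 40.0 j [-0.65 -0.08  0.6   1.83  0.05  1.38  0.11]
row [-0.002  0.     0.276] [-0.    -0.001 -0.002]
```

View pics/s4.png

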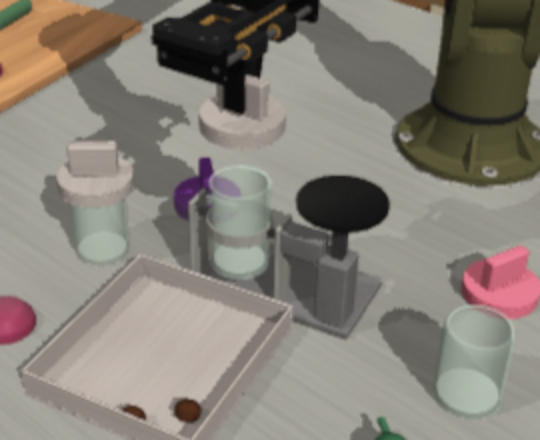

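The jar is upright again and empty. The cap looks the same in the grip as it did right after the lift. Next: lower it.

Emit:
jog_arm(moves=[0, 0, 0.05, 0, 0, 0, -1, 0, 0, 0.1, 0, 0, 0, -1, 0, 0, 0.14, 0, 0, 0, -1, 0, 0, 0.18, 0, 0, 0, -1, 0, 0, 0.21, 0, 0, 0, -1, 0, 0, 0.24, 0, 0, 0, -1, 0, 0, 0.26, 0, 0, 0, -1, 0, 0, 0.276, 0, 0, 0, -1])

```text
time: 14.45
position: [0.4815, -0.017, 0.1657]
tool_rot: [2.025, 2.402, 0.0]
ft_force: [-3.8, -0.6, 28.6]
grip_width: 0.181
grip_force: 40.0
```

```bash
python3 -c "
from h import *
plan([.4813,-.0168,.1655],39.8)"
```

```text
t 14.45 pos [ 0.4815 -0.017   0.1657] yaw 99.74 tilt [0.0002 0.0001] F [-3.8 -0.6 28.6] grip 0.181 40.0 j [-0.64 -0.02  0.62  1.95  0.01  1.21  0.15]
row [ 0.001 -0.     0.001] [ 0.    -0.     0.999]
```

Seated at the same height as before. I'll ease off the press and turn it clockwise.

Emit:
jog_arm(moves=[0, 0, -0.003, 0, 0, 0, -1, 0, 0, -0.004, 0, 0, 0.14, -1, 0, 0, -0.004, 0, 0, 0.28, -1, 0, 0, -0.004, 0, 0, 0.42, -1, 0, 0, -0.004, 0, 0, 0.56, -1, 0, 0, -0.004, 0, 0, 0.7, -1, 0, 0, -0.004, 0, 0, 0.84, -1, 0, 0, -0.004, 0, 0, 0.98, -1])

```text
time: 15.45
position: [0.4815, -0.0169, 0.1672]
tool_rot: [-2.946, -1.092, -0.001]
ft_force: [-0.5, 0.4, -1.1]
grip_width: 0.18
grip_force: 40.0
```

```bash
python3 -c "
from h import *
plan([.4813,-.0168,.166],15.6)"
```

```text
t 15.45 pos [ 0.4815 -0.0169  0.1672] yaw 40.67 tilt [0.0004 0.0002] F [-0.5  0.4 -1.1] grip 0.18 40.0 j [-0.63 -0.02  0.61  1.95  0.01  1.21 -0.89]
row [-0.    -0.001  0.004] [-0.    -0.     0.418]
```

Emit:
jog_arm(moves=[0, 0, 0.002, 0, 0, 0.1, -1, 0, 0, 0.002, 0, 0, 0.2, -1, 0, 0, 0.002, 0, 0, 0.3, -1, 0, 0, 0.002, 0, 0, 0.38, -1, 0, 0, 0.002, 0, 0, 0.42, -1, 0, 0, 0.002, 0, 0, 0.42, -1, 0, 0, 0.002, 0, 0, 0.42, -1, 0, 0, 0.002, 0, 0, 0.42, -1])

```text
time: 16.45
position: [0.4814, -0.017, 0.1665]
tool_rot: [-3.112, -0.431, -0.0]
ft_force: [-0.1, -0.8, -1.4]
grip_width: 0.18
grip_force: 40.0
```

```bash
python3 -c "
from h import *
print(ctrl.get_state()['torque'].round(2))
plan([.4813,-.0168,.166],15.6)"
```

```text
[-0.06  0.15 -0.04]
t 16.45 pos [ 0.4814 -0.017   0.1665] yaw 15.77 tilt [0.0001 0.0001] F [-0.1 -0.8 -1.4] grip 0.18 40.0 j [-0.62 -0.02  0.6   1.95  0.01  1.21 -1.32]
row [-0.    -0.001  0.002] [-0.    -0.     0.003]
```

Emit:
jog_arm(moves=[0, 0, 0, 0, 0, 0, 0, 0, 0, 0, 0, 0, 0, 0, 0, 0, 0, 0, 0, 0, 0, 0, 0, 0, 0, 0, 0, 0, 0, 0, 0, 0, 0, 0, 0, 0, 0, -0.08, 0, 0, 0, 0, 0, 0, -0.2, 0, 0, 0, 0, 0, 0, -0.35, 0, 0, 0, 0])

```text
time: 17.45
position: [0.4807, -0.0171, 0.2719]
tool_rot: [3.112, 0.43, -0.003]
ft_force: [0.2, -0.3, -0.2]
grip_width: 0.495
grip_force: 0.0
```

Emit:
jog_arm(moves=[0, 0, -0.1, 0, 0, 0, 0, -0.1, 0, -0.15, 0, 0, 0, 0, -0.2, 0.1, -0.15, 0, 0, 0, 0, -0.2, 0.25, -0.15, 0, 0, 0, 0, -0.2, 0.4, -0.15, 0, 0, 0, 0, -0.2, 0.5, -0.15, 0, 0, 0, 0, -0.2, 0.5, -0.15, 0, 0, 0, 0, -0.2, 0.5, -0.15, 0, 0, 0, 0])

```text
time: 18.45
position: [0.4643, -0.1766, 0.3163]
tool_rot: [-3.111, -0.432, 0.001]
ft_force: [-0.3, -0.4, -0.2]
grip_width: 0.502
grip_force: 0.0
```

```bash
python3 -c "
from h import *
plan([.4813,-.0168,.166],15.6)
d=ctrl.get_image('scene');a=d['pixels'];t=ctrl.get_image('top')['pixels']
cv2.imwrite('pics/s5.png',np.hstack([cv2.resize(a[150:350,150:350],None,fx=2,fy=2),cv2.resize(t[70:270,220:420],None,fx=2,fy=2)])[:,:,::-1])"
```

```text
t 18.45 pos [ 0.4643 -0.1766  0.3163] yaw 15.8 tilt [-0.0005  0.0007] F [-0.3 -0.4 -0.2] grip 0.502 0.0 j [-0.54 -0.09  0.8   1.69  0.06  1.51 -1.04]
row [ 0.2   -0.497  0.501] [-0.001  0.     0.003]
```

View pics/s5.png

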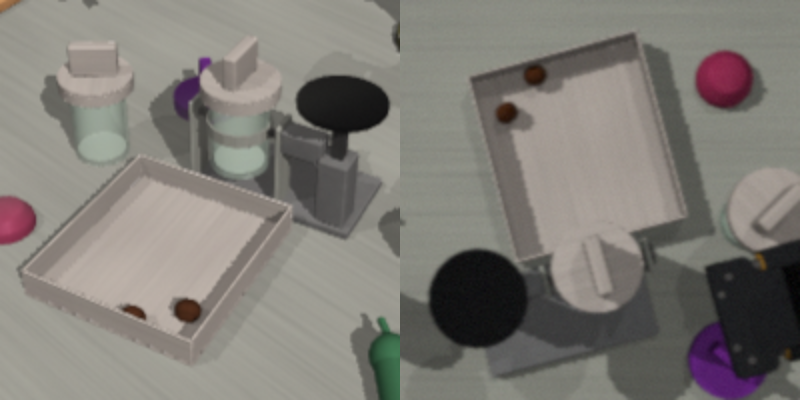

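The cap is back on with its bar along the tipping direction, both nutmegs are in the tray, and the arm is clear. I'll compare numerically with the starting image, then hand in if it matches.

```bash
python3 -c "
from h import *
d=ctrl.get_image('scene')['pixels'];b=ctrl.get_image('top')['pixels']
ok=1
for n,o,i,(x0,y0,x1,y1) in(('S',S['pixels'],d,(245,168,297,215)),('T',T['pixels'],b,(292,180,345,230))):
    f=lambda a:cv2.Laplacian(cv2.GaussianBlur(cv2.cvtColor(a,7).astype(np.float32),(0,0),1.2),5)[y0:y1,x0:x1]
    sh,r=cv2.phaseCorrelate(f(o).astype(float),f(i).astype(float));print(n,sh,r);ok&=max(map(abs,sh))<2
if ok: print(ctrl.close_job())
"
```

```text
S (0.32299672177307315, 0.16093472890215565) 1.009067669397997
T (-0.6728275014377125, 0.11173732861446695) 1.0668383162606803
the job is handed in; nothing more can be done
None
```

I handed the job in at about 18.6 s of the 54 s limit: the jar was uncapped, tipped until both nutmegs lay in the tray, and its cap screwed back on within about a pixel of its starting position, though the hand-in call returned no verdict.

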